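Push the green slide carriage home along its guide

ROBOT

A 6-joint arm with a two-finger parallel gripper is mounted at the origin on a cart in front of the work surface, level with it; the furniture and walls round the work are solid. World frame = base frame: x ahead of the robot, y to its left, z up, the work surface at z = 0. Lengths are in m, angles in rad, forces in N, time in s.
With the tool pointing down it reaches from about 0.25 to 0.775 m from the base axis. Payload 4 kg.
Tool frame: the origin (TCP) lies midway between the tips of the shut fingers; the grasp point (between the pads) lies 19 mm behind it; y points along the fingers, x is the direction in which the jaws open and shut, and the axes are right-handed (so a half turn about y gives the same grasp; the last joint's range is limited). The gripper opens to 94 mm and grips with 3 to 60 N. Pads are 16 mm wide; open, the fingers measure 119 mm over their backs; the gripper's body (75 mm by 177 mm) begins 78 mm behind the grasp point.
Start: joints at [-1.447, 0.087, 1.371, -0, 1.684, -0.103], TCP at [0.124, -0.536, 0.179] pointing down, gripper open.
Joint ranges: [-3.1, 3.1], [-0.76, 2.03], [0.27, 2.55], [-1.08, 4.22], [0.17, 2.65], [-2.57, 2.57]. Speed limits (rad/s): [2.79, 2.79, 3.14, 3.14, 3.14, 3.14].

INTERFACE

Orientations are given as [roll, pitch, yaw] about the fixed x, y, z axes, in that order (R = Rz(yaw) Ry(pitch) Rx(roll)).
In Python, from bench import robot gives the robot as it stands.
- The arm moves only by the shell command python3 -m creep 'ROWS'. ROWS is JSON, a list of rows, each a list of 7 numbers: the shift along the tool's x, y, z in mm, then the turn, a rotation vector about the tool's x, y, z in degrees, then the closure in counts, from 0 (fully open) to 255 (shut). A call has 1 to 5 rows; each row is the pose to reach, as a shift and turn from the pose commanded when the call began, along the tool's axes at that moment; what a row does not reach only later rows make up. A row lasts 1/8 s, in which the tool goes at most 62.5 mm and 10.7 degrees, less where a joint would pass 70% of its speed; a pose out of reach is approached as far as the arm can. A call with a gripper value outside its range is refused whole. The fingers move at their own pace and stop on an object; the grip force is fixed at half the most. Time passes only in rows, so rows that repeat a pose let the fingers close. It gives the time, the measured TCP pose, the force and the opening at its end, in the units of the state.
- robot.get_obs(): the state, without advancing time (a new reading comes with each control period).
- robot.snapshot(name): name is "scene" or "side" or "wrist"; returns a dict with "color" (384x512x3 uint8, blue, green, red), "fx", "fy", "cx", "cy" (pixels), "k1" (the pictures are not rectified: a ray, as slopes to the right and down, at radius r is drawn at 1 + k1 r^2 times it, then the intrinsics apply), "world_from_camera" (4x4, takes a point from camera to world coordinates); the wrist camera has in their place "mount" (4x4, takes a point from camera to tool coordinates, whose origin is the TCP and whose axes are the tool frame's). Camera axes: x right, y down, z forward; pixel columns grow to the right and rows downward; lengths in m; the calibration is good to about 2 mm. A picture is of the moment at which its call begins: read the wrist's pose just before it. There is no depth.
- robot.close_job(): hands the job in, once; it reports no verdict.
Trained networks look in the newest picture that a camera, given by its name, has taken for a name from the list of things; names that differ only in an ending like _2 or _b are one class to them, and where a whole thing is asked for, a point or a joint stands for the part that bears it (a point fixed in the world has none). Each returns a list of dicts, best first, with "p" (0 to 1); they miss things now and then, are a little off and sometimes report something else, mostly with a low value. They report only what shows in the picture. A call takes as long as a camera call.
- robot.spot_in(name, camera): "point" ([x, y, z] in m, in world coordinates, good to about 4 mm: the middle of the surface that is visible of it).
- robot.landmark_of(name, camera): "point" ([x, y, z] in m, in world coordinates, good to about 4 mm: a listed point, or the origin of a listed thing).
The state is a dict: "time": time; "joint_positions": joint angles; "qvel": joint speeds; "joint_torque": joint torques, N m; "tool_pos": TCP position; "ee_rot": TCP orientation; "wrist_force": force on the tool from outside, world axes, zero at the start; "wrist_torque": the same for the moment, N m; "width": finger opening in m.
Only numpy, scipy, OpenCV 4.12 (cv2) and the standard library are available. Lean on these libraries where they do the work, as an engineer would, in place of code of your own. Each camera call takes 0.05 s, during which the arm holds its last target.

TASK

Push the green slide carriage along its lane of the two-lane loading bed until it is fully home against the end stop at the far end. It tends to jam if it is pushed off-centre, so push on the black pad at the middle of its end plate and do not force it. Leave the orange carriage where it is, and move the gripper clear at the end.

Things in the scene. Friction and masses are not known exactly. Their poses are not given: they have to be found in the camera images.
- bed: Two-lane metal slide bed fixed on the desk, 250x206x28 mm. Origin: centre of underside; x along the lanes to the end stop, y across, z up. Base plate 6 mm thick, open at the near end (x=-125). Lanes 91 mm wide, centred at y=+49.5 and y=-49.5, between dark rails 24 mm high whose lips overhang 4 mm a side. Rigid stop across the far end, 28 mm high, near face x=+111. Either carriage may be in either lane.
- green_carriage_center (a point): Carriage to push home: 40 mm long (x, to the stop), 88 wide, white plate 12 thick on the base plate, 0.1-0.2 kg. Point: centre of plate, 6 above its underside. Green end plate 20 mm behind the point, 76 wide, top 16 above the point; at its middle a black push pad 16 wide, 5 proud (face 25 behind the point). May jam if pushed beside the pad. Home: point at x=+91 of the bed, 120-160 mm on.
- orange_carriage_center (a point): The other carriage, in the other lane: same shape and size, but with an orange top and end plate. This point is the centre of its plate, 6 mm above its underside. To be left alone.

How it is judged:
By the outcome, as a careful person would: the job done as asked, in the order asked, and still so for the second after the job is handed in, with the robot touching nothing.
It also fails if it takes over 32 s, if anything falls off the work surface, if the arm or the gripper's body presses on something with over 40 N, if the wrist force passes 120 N, or if a joint passes its speed limit or range.

## Working session

There is one attempt and no reset: what is moved stays moved. The work goes in short steps, Python scripts to look and compute and a shell command to move; the robot and the scene stay as the last step left them, time stands still between calls to the robot, and variables do not carry over. Pictures are saved under pics/ and viewed, and the job is handed in when it is done.

```bash
mkdir -p pics; ls; python3 - <<'E'
from bench import robot
import cv2
o=robot.get_obs();print(o)
for c in("scene","side"):
    s=robot.snapshot(c);cv2.imwrite(f"pics/{c}0.png",s["color"])
    for n in("bed","green_carriage_center","orange_carriage_center"):
        print(c,n,robot.landmark_of(n,c)[:2])
E
```

```text
pics
{'time': 0.0, 'joint_positions': array([-1.44710149e+00,  8.79117885e-02,  1.37222610e+00, -9.56287643e-06,
        1.68358538e+00, -1.03107135e-01]), 'qvel': array([ 0.00160169,  0.00091121, -0.00022718, -0.00068297, -0.00113854,
        0.00083789]), 'joint_torque': array([ 1.43266207e-03, -3.40182281e+01, -3.02425325e+01,  7.19417352e-02,
        3.30042851e-02, -1.82375152e-04]), 'tool_pos': array([ 0.12358882, -0.53532427,  0.17824213]), 'ee_rot': array([-1.57058649,  0.00212028, -1.34399519]), 'wrist_force': array([ 0.41887203, -0.36180032,  0.15489774]), 'wrist_torque': array([0.00656641, 0.01950474, 0.01696783]), 'width': 0.09402950588347829}
scene bed [{'point': [0.4992, -0.3059, -0.0001], 'p': 0.77}]
scene green_carriage_center [{'point': [0.4327, -0.3455, 0.011], 'p': 0.92}]
scene orange_carriage_center [{'point': [0.4774, -0.2528, 0.0121], 'p': 0.61}]
side bed [{'point': [0.4975, -0.305, 0.003], 'p': 0.81}]
side green_carriage_center [{'point': [0.4353, -0.3454, 0.0087], 'p': 0.85}]
side orange_carriage_center [{'point': [0.474, -0.2479, 0.0106], 'p': 0.77}]
```

View pics/scene0.png

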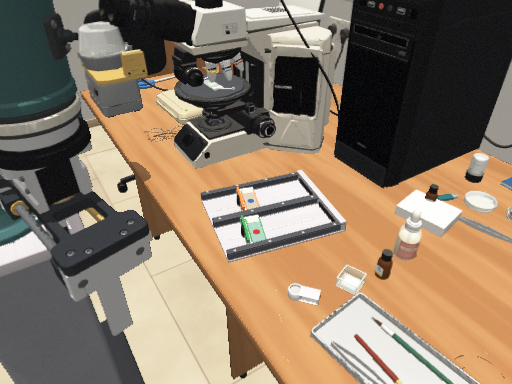

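View pics/side0.png

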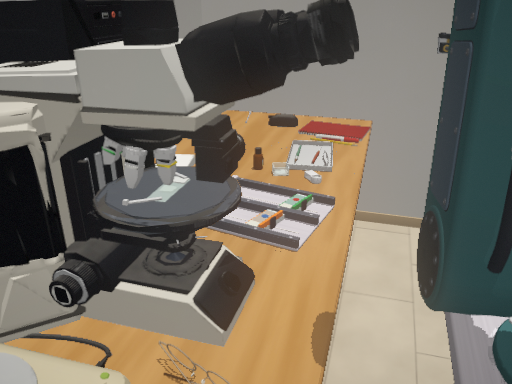

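The scene picture shows the bed near (205–345, 175–252). Green is in the right-hand lane near (252, 230) and orange is in the left lane near (245, 197). Next I'll zoom in to fit the bed's pose.

```bash
python3 - <<'E'
import cv2
i=cv2.imread("pics/scene0.png")[165:265,190:355]
cv2.imwrite("pics/scene0z.png",cv2.resize(i,None,fx=4.8,fy=4.8,interpolation=cv2.INTER_CUBIC))
i=cv2.imread("pics/side0.png")[170:250,200:345]
cv2.imwrite("pics/side0z.png",cv2.resize(i,None,fx=5,fy=5,interpolation=cv2.INTER_CUBIC))
E
```

```text
(no output)
```

View pics/scene0z.png

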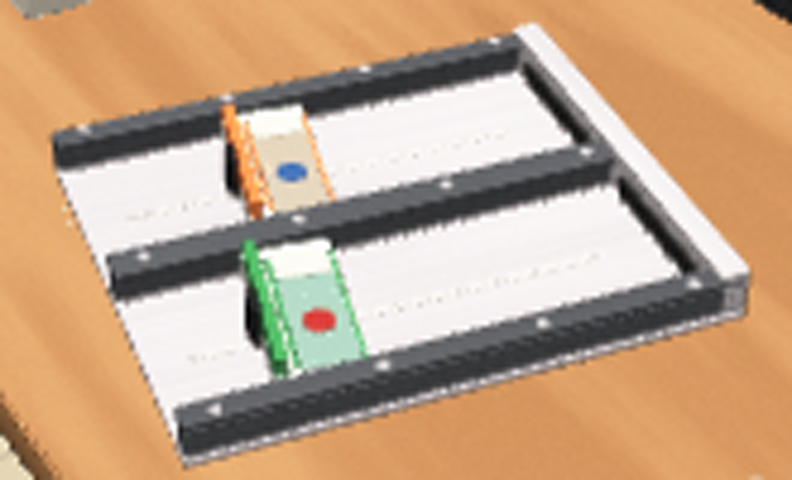

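View pics/side0z.png

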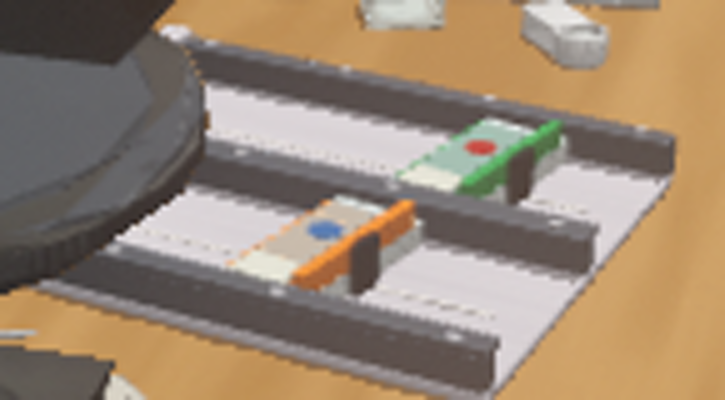

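```bash
cat > h.py <<'E'
import numpy as np
from bench import robot
def proj(s,P,W=None):
    W=s["world_from_camera"] if W is None else W
    p=np.linalg.inv(W)@np.append(P,1); a=p[:2]/p[2]; a=a*(1+s["k1"]*(a@a))
    return np.array([s["fx"]*a[0]+s["cx"],s["fy"]*a[1]+s["cy"]])
def bed(q,b): c,s_=np.cos(q[2]),np.sin(q[2]); return np.array([q[0]+c*b[0]-s_*b[1],q[1]+s_*b[0]+c*b[1],b[2]])
def ray(s,uv,z,W=None):
    from scipy.optimize import fsolve
    W=s["world_from_camera"] if W is None else W
    d=(np.array(uv,float)-[s["cx"],s["cy"]])/[s["fx"],s["fy"]]; a=d.copy()
    for _ in range(20): a=d/(1+s["k1"]*(a@a))
    r=W[:3,:3]@np.append(a,1); o=W[:3,3]; return o+r*(z-o[2])/r[2]
E
python3 - <<'E'
from h import *
from scipy.optimize import least_squares
S=robot.snapshot("scene");D=robot.snapshot("side")
Z=lambda u,v:(190+u/4.8,165+v/4.8)
Y=lambda u,v:(200+u/5,170+v/5)
obs=[(S,Z(185,465),(-.125,-.103,0)),(S,Z(745,318),(.125,-.103,0)),(S,Z(748,275),(.125,-.103,.028)),(S,Z(537,25),(.125,.103,.028)),
(D,Y(490,398),(-.125,.103,0)),(D,Y(675,180),(-.125,-.103,.006))]
f=lambda q:np.concatenate([proj(s,bed(q,b))-uv for s,uv,b in obs])
r=least_squares(f,[.498,-.305,-.1],loss='soft_l1');print(r.x,np.degrees(r.x[2]),f(r.x).round(1))
q=r.x
# dots on the top of plate; z ~ 0.018 (plate top)
for s,uv,n in((S,Z(319,320),'G'),(D,Y(481,147),'G'),(S,Z(292,172),'O'),(D,Y(325,230),'O')):
    P=ray(s,uv,.018); d=P[:2]-q[:2];c,sn=np.cos(q[2]),np.sin(q[2]);print(n,P.round(4),'bed',(c*d[0]+sn*d[1]).round(4),(-sn*d[0]+c*d[1]).round(4))
print(robot.get_obs()["time"])
E
```

```text
[ 0.49702487 -0.30947713 -0.20295248] -11.628320498020404 [-0.6  1.2 -0.2  0.3  1.  -1.3  0.2 -1.1 -0.3  1.4  0.4 -2.6]
G [ 0.4346 -0.3564  0.018 ] bed -0.0517 -0.0585
G [ 0.434  -0.3564  0.018 ] bed -0.0522 -0.0587
O [ 0.4776 -0.2644  0.018 ] bed -0.0281 0.0402
O [ 0.4773 -0.2641  0.018 ] bed -0.0285 0.0405
0.5
```

```bash
cat >> h.py <<'E'
from scipy.spatial.transform import Rotation as Ro
Q=np.array([0.4970,-0.3095,-0.2030])
def plan(b,q=Q):
    o=robot.get_obs(); R=Ro.from_euler('xyz',o["ee_rot"]); T=Ro.from_euler('xyz',[-np.pi/2,0,q[2]-np.pi/2])
    print("t",o["time"],"shift mm",(R.inv().apply(bed(q,b)-o["tool_pos"])*1000).round(1),"turn",np.degrees((R.inv()*T).as_rotvec()).round(2),'F',o["wrist_force"].round(2),'w',o["width"])
def inbed(P,q=Q):
    return Ro.from_euler('z',-q[2]).apply(np.array(P)-[q[0],q[1],0])
E
python3 -c "
from h import *
plan((-.12,-.0495,.12))
print(robot.snapshot('wrist')['mount'])"
```

```text
t 0.5 shift mm [-141.7   59.4  285. ] turn [-0.   24.63 -0.  ] F [0.02 0.15 0.07] w 0.09390571099735236
[[ 9.99999033e-01 -7.28372704e-04 -1.18453266e-03 -1.70980347e-04]
 [ 9.53124236e-04 -2.61234740e-01  9.65274833e-01 -2.03866121e-01]
 [-1.01252092e-03 -9.65275028e-01 -2.61233793e-01  7.58035457e-02]
 [ 0.00000000e+00  0.00000000e+00  0.00000000e+00  1.00000000e+00]]
```

```bash
python3 -m creep '[[-28,0,57,0,5,0,255],[-57,10,114,0,10,0,255],[-85,25,171,0,15,0,255],[-113,40,228,0,20,0,255],[-141.7,59.4,285,0,24.63,0,255]]' && python3 -m creep '[[0,0,0,0,0,0,255],[0,0,0,0,0,0,255]]'
python3 - <<'E'
from h import *
import cv2
plan((-.12,-.0495,.12))
s=robot.snapshot('wrist');cv2.imwrite('pics/w1.png',s['color'])
for n in("bed","green_carriage_center"): print(n,robot.landmark_of(n,'wrist')[:1])
E
```

```text
time: 1.18
tool_pos: [0.3615, -0.3406, 0.1238]
ee_rot: [-1.569, -0.001, -1.777]
wrist_force: [0.1, -0.6, 0.8]
width: 0.0475
time: 1.42
tool_pos: [0.3598, -0.3421, 0.124]
ee_rot: [-1.571, -0.001, -1.773]
wrist_force: [0.8, -0.9, -0.3]
width: 0.0274
t 1.425 shift mm [-10.1   4.    7.8] turn [0.01 0.05 0.06] F [ 0.77 -0.93 -0.26] w 0.027447954015196414
bed [{'point': [0.4941, -0.3085, 0.0033], 'p': 0.95}]
green_carriage_center [{'point': [0.4281, -0.3503, 0.015], 'p': 0.81}]
```

View pics/w1.png

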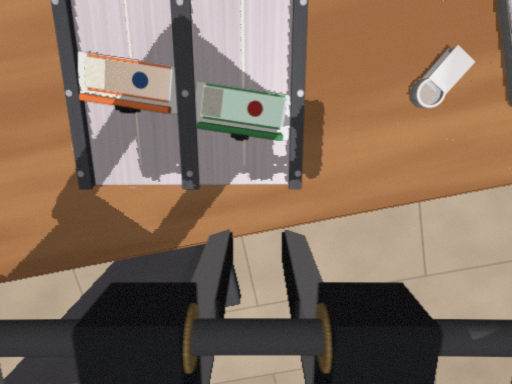

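The wrist picture shows the bed's near edge level at row 185 and the green lane between about columns 197 and 290. The green carriage is turned slightly in its lane, and its black pad is near (240, 136). I'll measure the pad and the lane.

```bash
python3 - <<'E'
from h import *
import cv2
o=robot.get_obs(); s=robot.snapshot('wrist')
T=np.eye(4);T[:3,:3]=Ro.from_euler('xyz',o["ee_rot"]).as_matrix();T[:3,3]=o["tool_pos"];W=T@s['mount']
for n,uv,z in [('nearL',(92,185),.006),('nearR',(288,185),.006),('screwMidNear',(190,173),.024),('screwMid2',(185,93),.024),('screwRnear',(295,173),.024),('screwR2',(299,93),.024),('screwLnear',(81,174),.024),
 ('padface top',(240,139),.026),('padface low',(240,139),.014),('plateL',(198,127),.028),('plateR',(282,138),.028),('dot',(255,108),.018),('frontL',(204,83),.018),('frontR',(286,95),.018)]:
    print(n,(inbed(ray(s,uv,z,W))*1000).round(1))
i=s['color'][60:200,170:320];cv2.imwrite('pics/w1z.png',cv2.resize(i,None,fx=4,fy=4,interpolation=cv2.INTER_CUBIC))
E
```

```text
nearL [-125.6   99.9    6. ]
nearR [-126.2  -90.8    6. ]
screwMidNear [-110.6    0.6   24. ]
screwMid2 [-41.   1.  24.]
screwRnear [-110.9  -95.2   24. ]
screwR2 [-41.3 -96.8  24. ]
screwLnear [-111.3   99.5   24. ]
padface top [-79.9 -45.6  26. ]
padface low [-80.9 -45.   14. ]
plateL [-69.3  -9.4  28. ]
plateR [-78.9 -82.6  28. ]
dot [-53.5 -59.   18. ]
frontL [-32.5 -14.8  18. ]
frontR [-42.7 -86.2  18. ]
```

View pics/w1z.png

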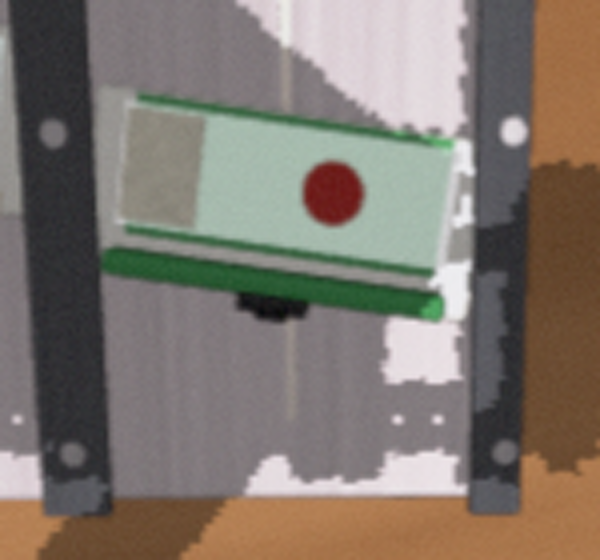

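```bash
python3 -c "
from h import *
plan((-.115,-.0487,.013))"
```

```text
t 1.625 shift mm [-12.2 111.3  13.1] turn [-0.05 -0.15  0.06] F [ 0.77 -0.06  0.43] w 0.011506548749336409
```

```bash
python3 -m creep '[[-6,30,7,0,0,0,255],[-12.2,60,13,0,0,0,255],[-12.2,90,13,0,0,0,255],[-12.2,105,13,0,0,0,255],[-12.2,105,13,0,0,0,255]]'; python3 -c "
from h import *
import cv2
plan((-.115,-.0487,.013))
cv2.imwrite('pics/w2.png',robot.snapshot('wrist')['color'])
i=robot.snapshot('side')['color'][130:260,180:380];cv2.imwrite('pics/s2.png',cv2.resize(i,None,fx=4,fy=4))"
```

```text
time: 2.25
tool_pos: [0.3742, -0.3324, 0.0179]
ee_rot: [-1.572, 0.001, -1.775]
wrist_force: [-0.7, 0.3, 0.3]
width: 0.0008
t 2.25 shift mm [1.5 4.9 0.6] turn [ 0.09 -0.08 -0.06] F [-0.68  0.27  0.33] w 0.0007936721060487684
```

View pics/w2.png

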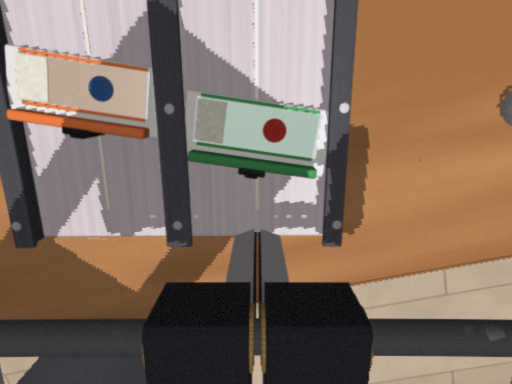

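View pics/s2.png

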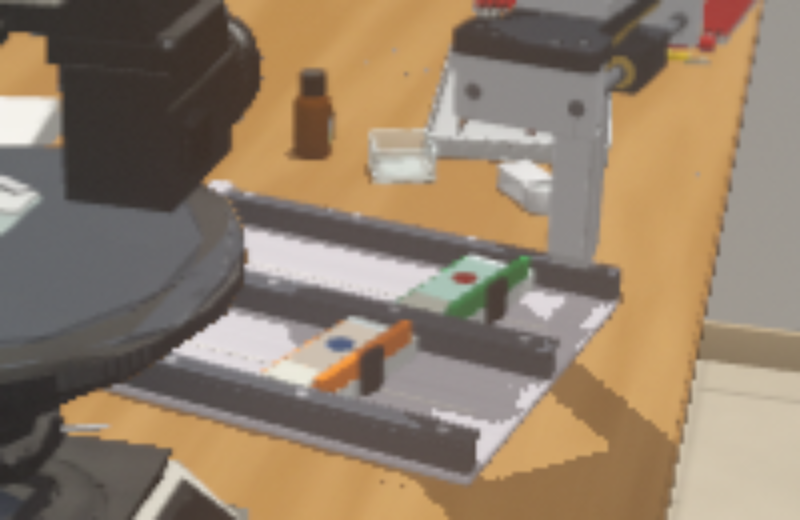

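```bash
python3 -c "
from h import *
o=robot.get_obs();s=robot.snapshot('side');print(o['time'],inbed(o['tool_pos']))
def z(P): u=proj(s,P);print(((u-[180,130])*4).round())
z(o['tool_pos']);z(bed(Q,(-.115,-.049,.006)));z(bed(Q,(-.125,-.049,.006)));z(bed(Q,(-.125,-.103,0)));z(bed(Q,(-.125,.103,0)));z(bed(Q,(-.08,-.046,.02)))
"
```

```text
2.35 [-0.11415608 -0.04797259  0.01986466]
[569. 306.]
[569. 330.]
[588. 334.]
[621. 304.]
[471. 484.]
[505. 294.]
```

```bash
python3 -c "
from h import *
import cv2
i=robot.snapshot('side')['color'][170:225,285:350];cv2.imwrite('pics/s3.png',cv2.resize(i,None,fx=10,fy=10,interpolation=cv2.INTER_CUBIC))
i=robot.snapshot('scene')['color'][160:280,170:330];cv2.imwrite('pics/c3.png',cv2.resize(i,None,fx=5,fy=5,interpolation=cv2.INTER_CUBIC))"
```

```text
(no output)
```

View pics/s3.png

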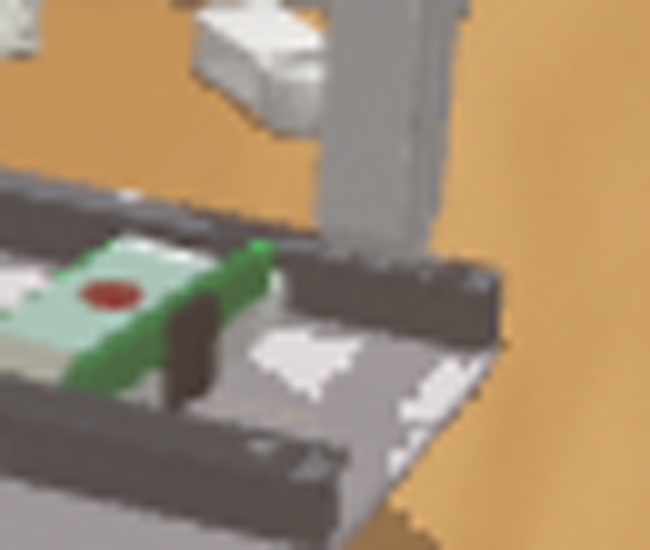

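View pics/c3.png

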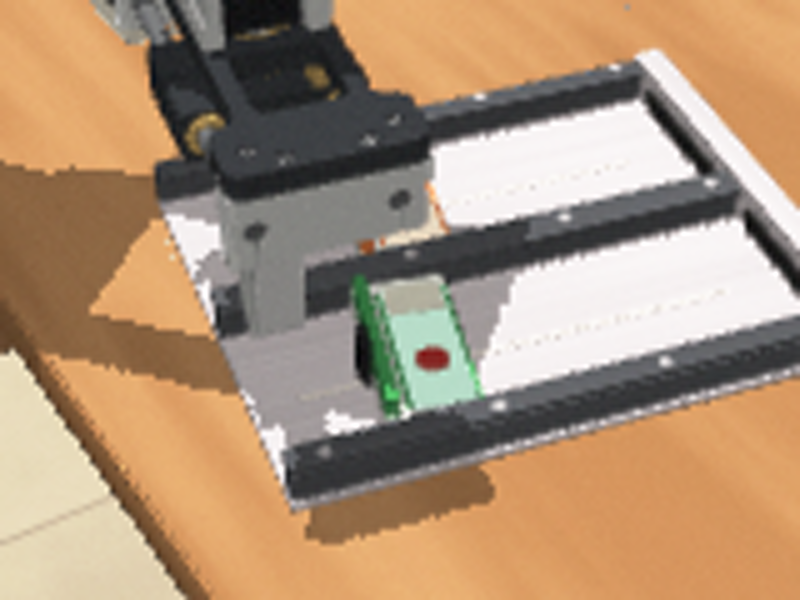

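```bash
python3 -c "
from h import *
from scipy.optimize import least_squares
o=robot.get_obs();S=robot.snapshot('scene');D=robot.snapshot('side')
for a,b in (((225,226.4),(322.5,195)),((226,225),(321,194))):
  r=least_squares(lambda P:np.r_[proj(S,P)-a,proj(D,P)-b],o['tool_pos']);print(r.x,inbed(r.x),r.fun.round(1))
print(proj(S,o['tool_pos']),o['tool_pos'],o['joint_positions'])
"
```

```text
[ 0.3765965  -0.33640465  0.04407556] [-0.11250695 -0.05062658  0.04407556] [ 0.1 -0.1  0.1  0.1]
[ 0.37942897 -0.33580056  0.04604253] [-0.10985442 -0.04946384  0.04604253] [ 0.2 -0.2  0.2  0.1]
[224.65495118 234.89459772] [ 0.37588522 -0.33338708  0.02018204] [-8.38385175e-01  6.84242044e-02  1.71442080e+00 -7.94471816e-05
  1.35575995e+00  9.35734871e-01]
```

```bash
python3 -c "
from h import *
s=robot.snapshot('wrist');M=s['mount']
for P in ([0,0,0],[0,0,.008],[0,-.024,0],[0,-.024,.008],[.0125,-.024,.008],[-.0125,0,.008],[0,-.03,.01]): print(P,proj(s,P,M).round(1))
print(robot.get_obs()['time'])
"
python3 - <<'E'
import cv2
i=cv2.imread('pics/w2.png')[200:300,200:320];cv2.imwrite('pics/w2z.png',cv2.resize(i,None,fx=5,fy=5,interpolation=cv2.INTER_CUBIC))
E
```

```text
[0, 0, 0] [257.5 229.3]
[0, 0, 0.008] [257.5 217.4]
[0, -0.024, 0] [257.6 244. ]
[0, -0.024, 0.008] [257.6 230.8]
[0.0125, -0.024, 0.008] [279.7 230.8]
[-0.0125, 0, 0.008] [237.8 217.4]
[0, -0.03, 0.01] [257.6 231.3]
2.65
```

View pics/w2z.png

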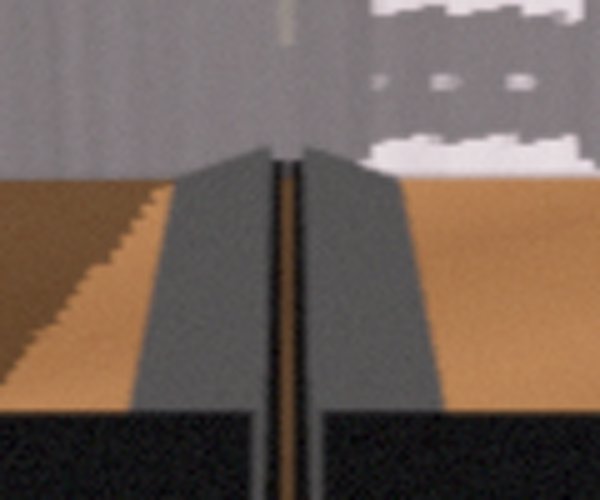

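The scene and side pictures put the visible fingertip at z≈0.044, while the TCP reads 0.020. The wrist view agrees that the fingers look about 24 mm shorter than described. I'll lower in small steps and watch the force.

```bash
python3 -m creep '[[1,4,0,0,0,0,255],[1,8,0,0,0,0,255],[1,8,0,0,0,0,255]]'; python3 -m creep '[[0,1.5,0,0,0,0,255],[0,3,0,0,0,0,255],[0,3,0,0,0,0,255]]'; python3 -c "
from h import *
import cv2
o=robot.get_obs();print(o['tool_pos'],o['wrist_force'])
i=robot.snapshot('scene')['color'][160:280,170:330];cv2.imwrite('pics/c4.png',cv2.resize(i,None,fx=5,fy=5,interpolation=cv2.INTER_CUBIC))
i=robot.snapshot('side')['color'][170:225,285:350];cv2.imwrite('pics/s4.png',cv2.resize(i,None,fx=10,fy=10,interpolation=cv2.INTER_CUBIC))"
```

```text
time: 3.02
tool_pos: [0.3746, -0.3329, 0.0099]
ee_rot: [-1.572, 0.001, -1.774]
wrist_force: [-0.7, 0.8, -0.1]
width: 0.0006
time: 3.4
tool_pos: [0.3749, -0.3333, 0.0075]
ee_rot: [-1.571, 0.0, -1.774]
wrist_force: [1.0, 0.1, 0.1]
width: 0.0008
[ 0.3749242  -0.33327349  0.00753419] [0.99339131 0.08969552 0.13863683]
```

View pics/c4.png

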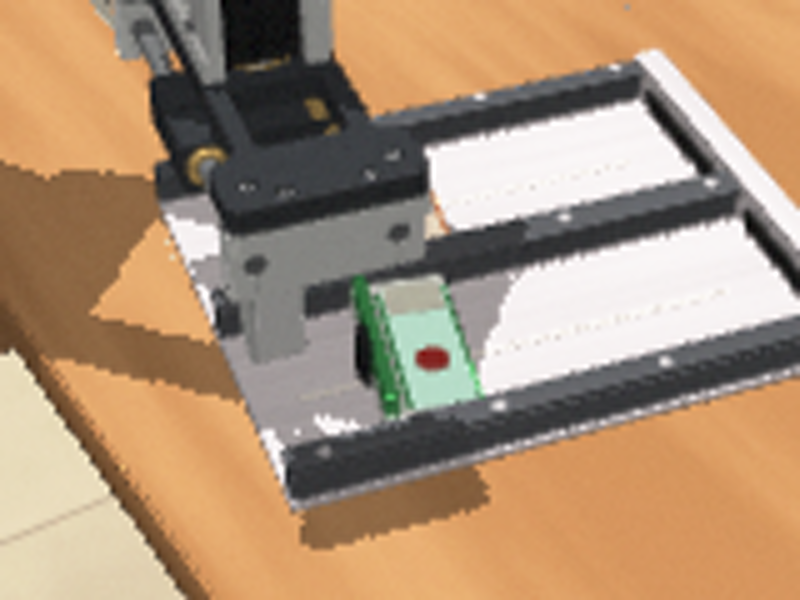

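View pics/s4.png

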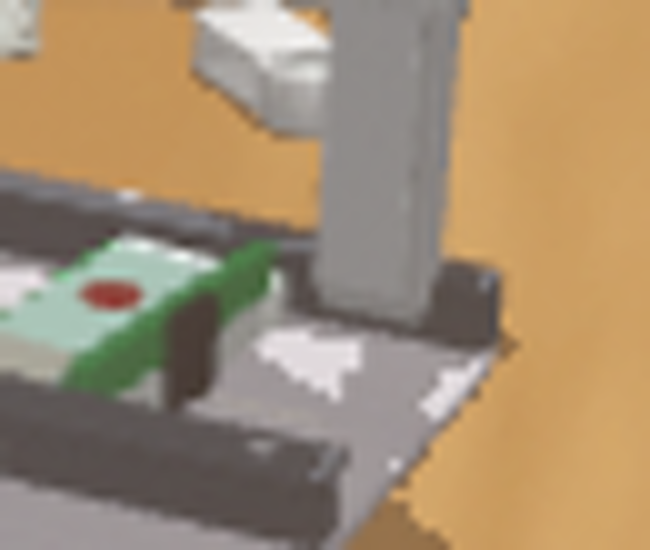

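The pictures still put the tip about 23 mm above the TCP reading, and there is no contact force. I'll keep feeling downward.

```bash
python3 -m creep '[[0,1,0,0,0,0,255],[0,2,0,0,0,0,255],[0,2,0,0,0,0,255]]'; python3 -m creep '[[0,1,0,0,0,0,255],[0,2,0,0,0,0,255],[0,2,0,0,0,0,255]]'
```

```text
time: 3.88
tool_pos: [0.3749, -0.3333, 0.0055]
ee_rot: [-1.571, 0.0, -1.774]
wrist_force: [-0.8, -0.1, -0.0]
width: 0.0007
time: 4.25
tool_pos: [0.3749, -0.3333, 0.0035]
ee_rot: [-1.571, 0.0, -1.774]
wrist_force: [-0.5, -0.2, 1.2]
width: 0.0003
```

TCP z is now below the base plate's top surface with no contact, so the fingers really are shorter than described. I'll go on down.

```bash
python3 -m creep '[[0,2,0,0,0,0,255],[0,5,0,0,0,0,255],[0,5,0,0,0,0,255]]'; python3 -m creep '[[0,2,0,0,0,0,255],[0,5,0,0,0,0,255],[0,5,0,0,0,0,255]]';  python3 -c "
from h import *
import cv2
from scipy.optimize import least_squares
o=robot.get_obs();print(o['tool_pos'],o['wrist_force'])
i=robot.snapshot('scene')['color'][160:280,170:330];cv2.imwrite('pics/c5.png',cv2.resize(i,None,fx=5,fy=5,interpolation=cv2.INTER_CUBIC))
i=robot.snapshot('side')['color'][170:225,285:350];cv2.imwrite('pics/s5.png',cv2.resize(i,None,fx=10,fy=10,interpolation=cv2.INTER_CUBIC))"
```

```text
time: 4.62
tool_pos: [0.3747, -0.3331, -0.0018]
ee_rot: [-1.571, 0.0, -1.774]
wrist_force: [-0.3, 0.8, 0.4]
width: 0.0007
time: 5.0
tool_pos: [0.3748, -0.3331, -0.0067]
ee_rot: [-1.571, 0.0, -1.774]
wrist_force: [-0.6, 0.3, -0.1]
width: 0.0003
[ 0.37476701 -0.33312176 -0.00672371] [-0.64525547  0.31280144 -0.07448988]
```

View pics/c5.png

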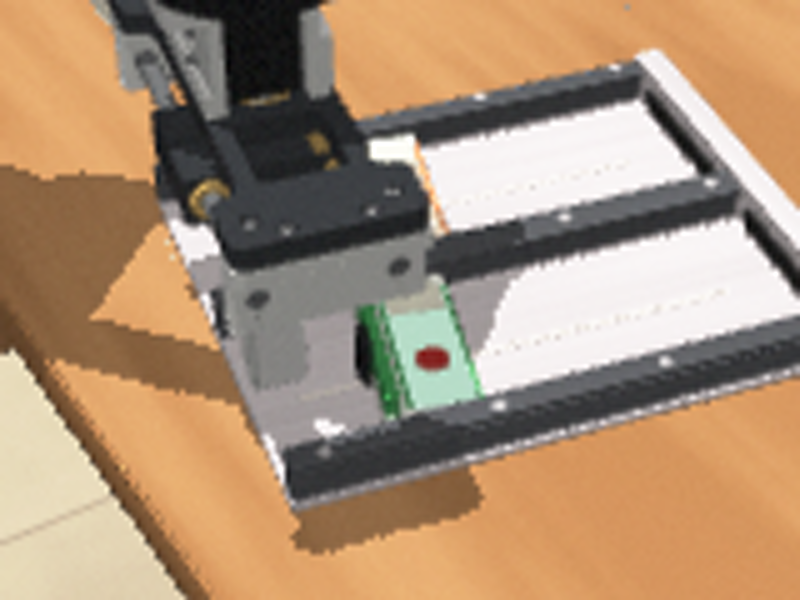

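View pics/s5.png

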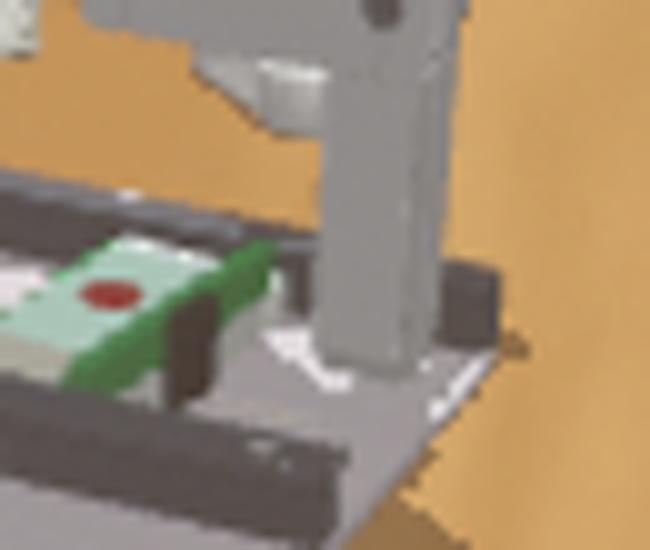

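```bash
python3 -c "
from h import *
s=robot.snapshot('scene')
print(ray(s,(275,150),0),ray(s,(200,160),0), ray(s,(275,135),.05))
print(bed(Q,(.07,-.05,0)))
w=robot.snapshot('wrist')
for f in (0,.02,.04,.07): print(f,[proj(w,[.03,y,f],w['mount']).round() for y in(-.066,-.09,-.12)])
o=robot.get_obs();print(inbed(o['tool_pos']),o['time'])
"; python3 -m creep '[[0,2,0,0,0,0,255],[0,4,0,0,0,0,255],[0,4,0,0,0,0,255]]'
```

```text
[ 0.66444788 -0.08382272  0.        ] [ 0.46918458 -0.0222377   0.        ] [ 0.65886243 -0.08990649  0.05      ]
[ 0.5554822  -0.37258591  0.        ]
0 [array([324., 280.]), array([336., 312.]), array([359., 371.])]
0.02 [array([326., 239.]), array([339., 264.]), array([364., 312.])]
0.04 [array([329., 195.]), array([343., 212.]), array([370., 246.])]
0.07 [array([333., 121.]), array([349., 125.]), array([381., 131.])]
[-0.11464813 -0.04804116 -0.00624195] 5.2
time: 5.58
tool_pos: [0.3748, -0.3331, -0.0107]
ee_rot: [-1.571, 0.0, -1.774]
wrist_force: [0.0, -0.6, -0.2]
width: -0.0
```

```bash
python3 -m creep '[[0.7,0,6,0,0,0,255],[0.7,0,12,0,0,0,255],[0.7,0,16,0,0,0,255],[0.7,0,16,0,0,0,255]]'; python3 -m creep '[[0,0,2,0,0,0,255],[0,0,4,0,0,0,255],[0,0,6,0,0,0,255],[0,0,8,0,0,0,255],[0,0,10,0,0,0,255]]'; python3 -m creep '[[0,0,2,0,0,0,255],[0,0,4,0,0,0,255],[0,0,6,0,0,0,255],[0,0,8,0,0,0,255]]'; python3 -c "
from h import *
import cv2
cv2.imwrite('pics/w6.png',robot.snapshot('wrist')['color'])
o=robot.get_obs();print(inbed(o['tool_pos']),o['wrist_force'])
i=robot.snapshot('side')['color'][160:225,255:350];cv2.imwrite('pics/s6.png',cv2.resize(i,None,fx=8,fy=8,interpolation=cv2.INTER_CUBIC))"
```

```text
time: 6.08
tool_pos: [0.3909, -0.3373, -0.0104]
ee_rot: [-1.571, -0.0, -1.773]
wrist_force: [0.5, 0.9, 0.5]
width: 0.0006
time: 6.7
tool_pos: [0.3989, -0.339, -0.0104]
ee_rot: [-1.574, 0.0, -1.774]
wrist_force: [-6.1, 2.1, 4.0]
width: 0.0005
time: 7.2
tool_pos: [0.399, -0.339, -0.0104]
ee_rot: [-1.591, 0.001, -1.773]
wrist_force: [-25.0, 5.4, 17.6]
width: 0.0004
[-0.08566947 -0.04873909 -0.01051668] [ 0.68849869 -1.21661985 -0.61827137]
```

View pics/w6.png

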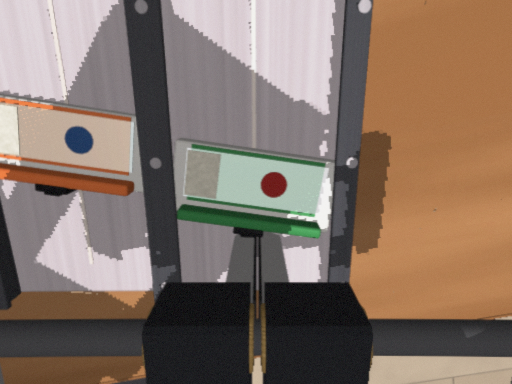

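View pics/s6.png

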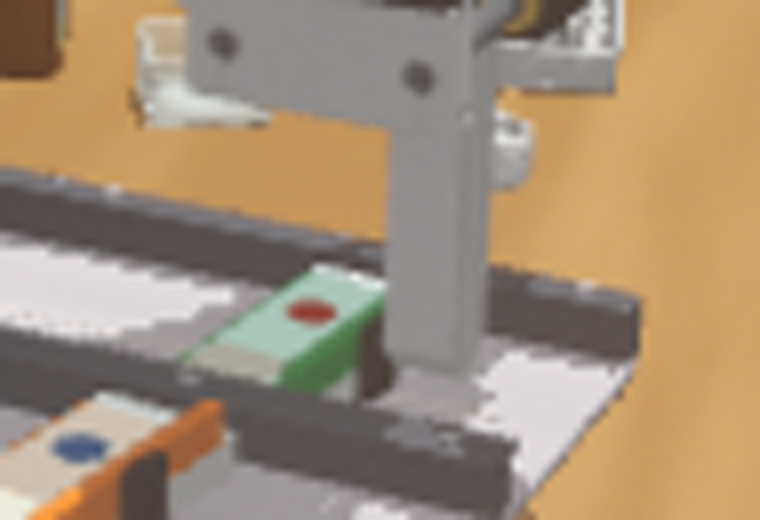

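```bash
python3 -m creep '[[0,0,0,0,0,0,255]]'; python3 -c "
from h import *
o=robot.get_obs();print(inbed(o['tool_pos']),o['wrist_force'])
s=robot.snapshot('wrist')
T=np.eye(4);T[:3,:3]=Ro.from_euler('xyz',o['ee_rot']).as_matrix();T[:3,3]=o['tool_pos'];W=T@s['mount']
import cv2; cv2.imwrite('pics/w7.png',s['color'])
"
```

```text
time: 7.42
tool_pos: [0.4086, -0.3411, -0.0103]
ee_rot: [-1.57, -0.0, -1.774]
wrist_force: [-0.8, -0.6, -0.4]
width: 0.0001
[-0.08024225 -0.04881197 -0.01026711] [-0.75282801 -0.55084514 -0.38160079]
```

View pics/w7.png

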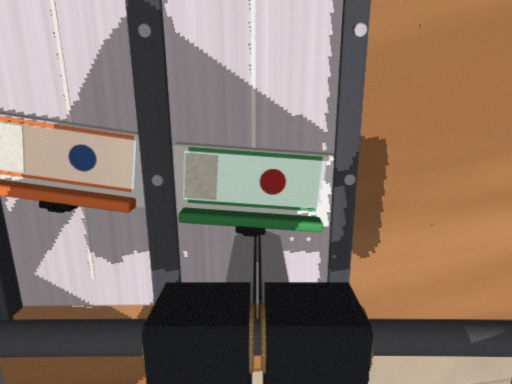

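The carriage broke free at about 25 N and straightened to about 3°. The pad is still centred on the fingers, at (250, 230). I'll push on slowly.

```bash
python3 -m creep '[[0,0,3,0,0,0,255],[0,0,6,0,0,0,255],[0,0,9,0,0,0,255],[0,0,12,0,0,0,255],[0,0,15,0,0,0,255]]'; python3 -m creep '[[0,0,3,0,0,0,255],[0,0,6,0,0,0,255],[0,0,9,0,0,0,255],[0,0,12,0,0,0,255],[0,0,15,0,0,0,255]]'; python3 -c "
from h import *
import cv2; cv2.imwrite('pics/w8.png',robot.snapshot('wrist')['color'])
o=robot.get_obs();print(inbed(o['tool_pos']),o['wrist_force'])
"
```

```text
time: 8.1
tool_pos: [0.4231, -0.3439, -0.0104]
ee_rot: [-1.571, 0.0, -1.774]
wrist_force: [-0.6, -0.5, -0.4]
width: 0.0005
time: 8.72
tool_pos: [0.4377, -0.3469, -0.0104]
ee_rot: [-1.571, -0.0, -1.774]
wrist_force: [-0.7, -0.4, 0.1]
width: 0.0003
[-0.05008648 -0.04866624 -0.01028923] [ 0.25048055 -0.24815686 -0.19313987]
```

View pics/w8.png

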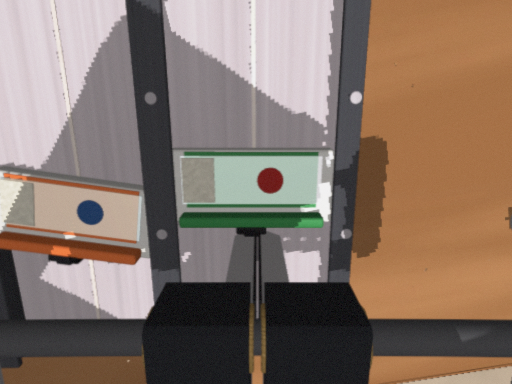

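The carriage is now straight and slides at about 1 N. The fingers, at column 257, are 2–3 mm to the right of the pad centre at 251, so I'll correct a little while continuing.

```bash
python3 -m creep '[[-1,0,-3,0,0,0,255],[-2,0,0,0,0,0,255],[-2,0,5,0,0,0,255],[-2,0,9,0,0,0,255],[-2,0,13,0,0,0,255]]'; python3 -m creep '[[0,0,4,0,0,0,255],[0,0,8,0,0,0,255],[0,0,12,0,0,0,255],[0,0,16,0,0,0,255],[0,0,20,0,0,0,255]]';python3 -m creep '[[0,0,4,0,0,0,255],[0,0,8,0,0,0,255],[0,0,12,0,0,0,255],[0,0,16,0,0,0,255],[0,0,20,0,0,0,255]]'; python3 -c "
from h import *
import cv2; cv2.imwrite('pics/w9.png',robot.snapshot('wrist')['color'])
o=robot.get_obs();print(inbed(o['tool_pos']),o['wrist_force'])
"
```

```text
time: 9.4
tool_pos: [0.451, -0.3477, -0.0103]
ee_rot: [-1.571, -0.0, -1.774]
wrist_force: [-0.2, 0.0, 0.2]
width: 0.0007
time: 10.02
tool_pos: [0.4705, -0.3517, -0.0104]
ee_rot: [-1.571, -0.0, -1.774]
wrist_force: [-1.1, 0.0, 0.8]
width: 0.0001
time: 10.65
tool_pos: [0.4901, -0.3557, -0.0104]
ee_rot: [-1.571, -0.0, -1.774]
wrist_force: [-0.0, 0.4, 0.1]
width: 0.0006
[ 0.00308733 -0.04669796 -0.01032763] [0.04396777 0.39398369 0.06052702]
```

View pics/w9.png

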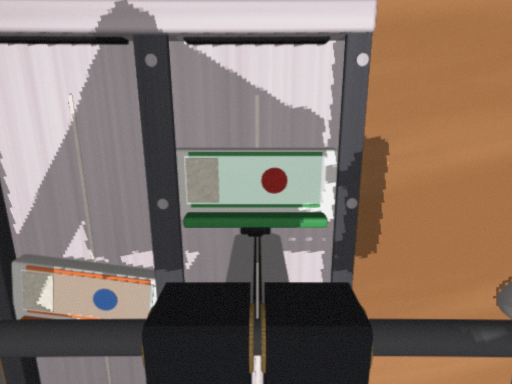

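```bash
python3 -m creep '[[0,0,4,0,0,0,255],[0,0,8,0,0,0,255],[0,0,12,0,0,0,255],[0,0,16,0,0,0,255],[0,0,20,0,0,0,255]]';python3 -m creep '[[0,0,4,0,0,0,255],[0,0,8,0,0,0,255],[0,0,12,0,0,0,255],[0,0,16,0,0,0,255],[0,0,20,0,0,0,255]]'; python3 -m creep '[[0,0,1.5,0,0,0,255],[0,0,3,0,0,0,255],[0,0,4.5,0,0,0,255],[0,0,6,0,0,0,255],[0,0,7,0,0,0,255]]'; python3 -c "
from h import *
import cv2; cv2.imwrite('pics/w10.png',robot.snapshot('wrist')['color'])
o=robot.get_obs();print(inbed(o['tool_pos']),o['wrist_force'])
"
```

```text
time: 11.32
tool_pos: [0.5097, -0.3598, -0.0104]
ee_rot: [-1.571, -0.0, -1.774]
wrist_force: [-0.5, 1.0, -0.2]
width: 0.0006
time: 11.95
tool_pos: [0.5293, -0.3638, -0.0103]
ee_rot: [-1.571, -0.0, -1.774]
wrist_force: [-0.2, 0.4, 0.0]
width: 0.0002
time: 12.58
tool_pos: [0.5359, -0.3652, -0.0103]
ee_rot: [-1.571, -0.0, -1.774]
wrist_force: [-0.0, 0.2, 0.5]
width: 0.0006
[ 0.04948152 -0.04668873 -0.01029685] [-0.39220858 -0.14896817  0.31698477]
```

View pics/w10.png

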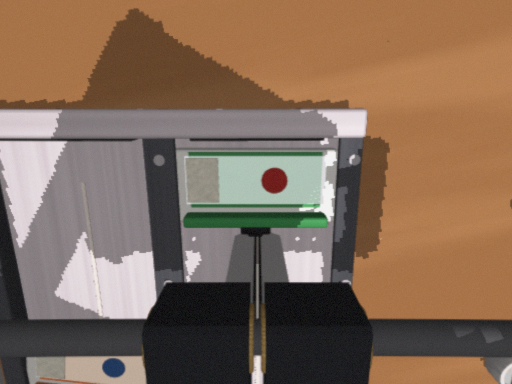

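Roughly 5 mm is left to the stop face. I'll creep in 1 mm rows until the force rises.

```bash
python3 -m creep '[[0,0,1,0,0,0,255],[0,0,2,0,0,0,255],[0,0,3,0,0,0,255],[0,0,4,0,0,0,255],[0,0,5,0,0,0,255]]';  python3 -m creep '[[0,0,1,0,0,0,255],[0,0,2,0,0,0,255],[0,0,2,0,0,0,255]]'
```

```text
time: 13.25
tool_pos: [0.5408, -0.3662, -0.0103]
ee_rot: [-1.571, -0.0, -1.774]
wrist_force: [0.9, -0.2, 0.8]
width: 0.0004
time: 13.62
tool_pos: [0.5424, -0.3665, -0.0103]
ee_rot: [-1.572, -0.0, -1.774]
wrist_force: [-2.5, -0.6, 0.9]
width: 0.0005
```

```bash
python3 -m creep '[[0,0,1,0,0,0,255],[0,0,2,0,0,0,255],[0,0,2,0,0,0,255]]';  python3 -m creep '[[0,0,1,0,0,0,255],[0,0,2,0,0,0,255],[0,0,2,0,0,0,255]]'; python3 -c "
from h import *
import cv2; cv2.imwrite('pics/w11.png',robot.snapshot('wrist')['color'])
o=robot.get_obs();print(inbed(o['tool_pos']),o['wrist_force'])
"
```

```text
time: 14.0
tool_pos: [0.5424, -0.3665, -0.0104]
ee_rot: [-1.576, 0.0, -1.774]
wrist_force: [-6.6, 2.2, 5.4]
width: 0.0007
time: 14.38
tool_pos: [0.5424, -0.3665, -0.0103]
ee_rot: [-1.58, 0.001, -1.774]
wrist_force: [-11.8, 2.8, 6.8]
width: 0.0006
[ 0.05592912 -0.04664001 -0.01033396] [-10.86084182   2.01321802   6.7838108 ]
```

View pics/w11.png

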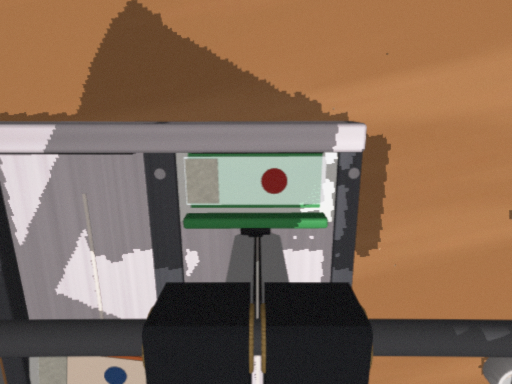

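The front edge now sits at the stop (row 153, no gap), square, with 12 N and no further motion. I'll back off and lift.

```bash
python3 -m creep '[[0,0,-5,0,0,0,255],[0,0,-15,0,0,0,255],[0,0,-30,0,0,0,255],[0,0,-40,0,0,0,255],[0,0,-40,0,0,0,255]]';  python3 -m creep '[[0,-30,0,0,0,0,255],[0,-70,0,0,0,0,255],[0,-110,0,0,0,0,255],[0,-140,0,0,0,0,255],[0,-140,0,0,0,0,255]]'; python3 -c "
from h import *
import cv2; s=robot.snapshot('wrist');cv2.imwrite('pics/w12.png',s['color'])
o=robot.get_obs();print(inbed(o['tool_pos']),o['wrist_force'])
for c in('wrist','scene'):
  s=robot.snapshot(c)
  for n in('green_carriage_center','orange_carriage_center','bed'):
    r=robot.landmark_of(n,c)[:1]; print(c,n,r and (inbed(r[0]['point']).round(4),r[0]['p']))
i=s['color'][150:270,180:340+20];cv2.imwrite('pics/c12.png',cv2.resize(i,None,fx=4,fy=4,interpolation=cv2.INTER_CUBIC))
"
```

```text
time: 15.05
tool_pos: [0.5071, -0.3592, -0.0102]
ee_rot: [-1.57, -0.0, -1.774]
wrist_force: [-0.1, -0.9, -0.2]
width: 0.0001
time: 15.68
tool_pos: [0.5096, -0.3607, 0.1333]
ee_rot: [-1.564, -0.004, -1.774]
wrist_force: [-0.5, -0.5, -0.5]
width: 0.0006
[ 0.02129554 -0.04695538  0.13059258] [ 0.57214645 -0.63383047 -1.14764897]
wrist green_carriage_center (array([ 0.0905, -0.0488,  0.0118]), 0.88)
wrist orange_carriage_center (array([-0.0324,  0.0487,  0.0118]), 0.64)
wrist bed (array([-0.0042,  0.0013,  0.0012]), 0.72)
scene green_carriage_center (array([ 0.0908, -0.0454,  0.0093]), 0.81)
scene orange_carriage_center (array([-0.0306,  0.0495,  0.0135]), 0.73)
scene bed (array([0.0005, 0.0064, 0.0005]), 0.64)
```

View pics/w12.png

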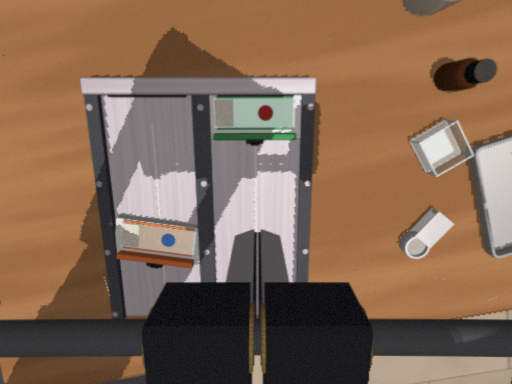

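View pics/c12.png

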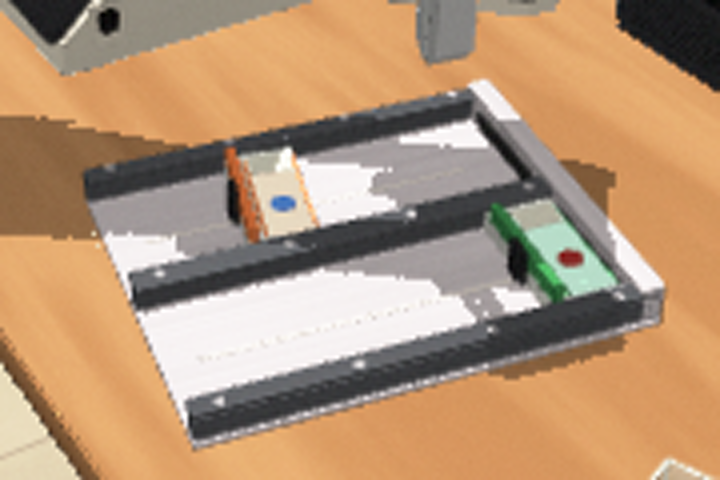

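Green sits flush at the stop (bed x ≈ 0.0905–0.0908, home is 0.091). Orange is where it was, at about −0.03, and the gripper is clear.

```bash
python3 -m creep '[[0,0,0,0,0,0,255],[0,0,0,0,0,0,255],[0,0,0,0,0,0,255]]'; python3 -c "
from bench import robot
print(robot.close_job())"
```

```text
time: 16.5
tool_pos: [0.5075, -0.3593, 0.1297]
ee_rot: [-1.571, -0.0, -1.774]
wrist_force: [-0.3, -0.3, -0.0]
width: 0.0007
the job is handed in; nothing more can be done
None
```

The green carriage is home against the end stop, and I handed the job in at about 16.5 s. I pushed it by its black pad with the gripper shut. It started out turned about 7° in its lane, broke free at about 31 N in total, straightened, and then slid at about 1 N. At the stop it held still as I pressed up to about 14 N. I then backed off 40 mm and lifted 140 mm clear.

**Last checks:**
- **Green carriage:** it measures x = 90.5 mm (wrist camera) and 90.8 mm (scene camera) on the bed, where home is 91 mm. It looks square against the stop.
- **Orange carriage:** it measures about x = −31 mm on the bed. The first network readings, put in the same frame, give about −31 to −34 mm, so it has not visibly moved.
- **Gripper:** the wrist force is near zero and nothing is being touched.

**What disagreed:**
- **Finger length:** the fingertips were about 24 mm higher than the reported TCP in the pictures, and touch agreed. I therefore pushed with the TCP reading about −10 mm in z.
- **Coloured dots:** the red and blue dots on the carriages sit about 9 mm off-centre, so I did not use them to centre the push.
- **Bed position:** the last network readings for the bed differed by up to about 6 mm from my own fit, which the rails, screws and stop contact supported.

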